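# Put the scale weights back on their board in order of size

### The arm

A 6-joint arm with a two-finger parallel gripper is mounted at the origin on a cart in front of the work surface, level with it; the furniture and walls round the work are solid. World frame = base frame: x ahead of the robot, y to its left, z up, the work surface at z = 0. Lengths are in m, angles in degrees, forces in N, time in s.
With the tool pointing down it reaches from about 0.3 to 0.75 m from the base axis. Payload 8.5 kg.
Tool frame: the origin (TCP) lies at the very end of the fingers, on their centre line; the grasp point (between the pads) lies 19 mm behind it; z points along the fingers, y is the line along which they close (so a half turn about z gives the same grasp; the last joint's range is limited). The gripper opens to 85 mm and grips with 20 to 120 N. Pads are 22 mm wide; open, the fingers measure 114 mm over their backs; the gripper's body (76 mm by 85 mm) begins 54 mm behind the grasp point. The pads swing forward as they close: fully open they stand 13 mm farther back than shut.
Start: joints at [-77.195, 21.807, 74.336, -0, 83.858, -12.336], TCP at [0.234, -0.498, 0.231] pointing down, gripper open.
Joint ranges: [-178.18, 178.18], [-50.72, 133.34], [12.68, 142.11], [-81.47, 261.47], [9.98, 163.14], [-165.26, 165.26]. Speed limits (degrees/s): [136.94, 136.94, 180, 180, 180, 180].

### API

Orientations are given as a 3x3 rotation matrix whose columns are the frame's x, y, z axes.
In Python, from rig import env gives the robot as it stands.
- The arm moves only by the tool move_arm, never from a script. Its argument "plan" is a list of rows, each a list of 7 numbers: the turn, a rotation vector about the tool's x, y, z in degrees, then the shift along the tool's x, y, z in cm, then the gripper command: -1 is shut, 1 is fully open, values between are in proportion. In form: [[ax, ay, az, tx, ty, tz, jaw], ...]. A call has 1 to 5 rows; each row is the pose to reach, as a shift and turn from the pose commanded when the call began, along the tool's axes at that moment; what a row does not reach only later rows make up. A row lasts 1/10 s, in which the tool goes at most 50 mm and 8.59 degrees, less where a joint would pass 70% of its speed; a pose out of reach is approached as far as the arm can. A call with a gripper value outside its range is refused whole. The fingers move at their own pace and stop on an object; "squeeze" is the grip in N (left out, the last holds). Time passes only in rows, so rows that repeat a pose let the fingers close. It gives the time, the measured TCP pose, the force, the opening and the grip force at its end, in the units of the state.
- env.observe(): the state, without advancing time (a new reading comes with each control period).
- env.get_image(name): name is "scene" or "top" or "wrist"; returns a dict with "color" (400x640x3 uint8, red, green, blue), "fov_y" (degrees; the focal length in pixels is half the picture's height over the tangent of half this angle, whatever the lens; pixels are square), "cx", "cy" (the principal point, pixels), "R" (3x3) and "t" (3): a world point X has camera coordinates R X + t. Camera axes: x right, y down, z forward; pixel columns grow to the right and rows downward; lengths in m; the calibration is good to about 2 mm. A picture is of the moment at which its call begins. There is no depth.
- env.close_job(): hands the job in; it is judged then, once.
Trained networks look in a picture, given as the dict that the camera call returned (one of the last four; its "shot" number tells which), for a name from the list of things; names that differ only in an ending like _2 or _b are one class to them, and where a whole thing is asked for, a point or a joint stands for the part that bears it (a point fixed in the world has none). Each returns a list of dicts, best first, with "conf" (0 to 1); they miss things now and then, are a little off and sometimes report something else, mostly with a low value. They report only what shows in the picture. A call takes as long as a camera call. They do not tell look-alikes from the thing itself.
- env.outline_of(target, picture): "mask" (400x640 bool, what is visible of it) and "bbox" ([centre column, centre row, width, height] in pixels, round what is visible of it).
- env.tip_of(target, picture): "pixel" ([column, row] in pixels: a listed point, or the origin of a listed thing).
The state is a dict: "time_s": time; "q": joint angles; "qvel": joint speeds; "joint_efforts": joint torques, N m; "position": TCP position; "tool_rot": TCP orientation; "ft_force": force on the tool from outside, world axes, zero at the start; "wrist_torque": the same for the moment, N m; "grip_width": finger opening in m; "gripper_force": force on a finger pad.
Only numpy, scipy, OpenCV 4.12 (cv2) and the standard library are available. Lean on these libraries where they do the work, as an engineer would, in place of code of your own. Each camera call takes 0.05 s, during which the arm holds its last target. There are 200 camera calls.

### The job

Stand the four brass scale weights upright on the four pale discs of the dark wooden board, one on the middle of each disc, in order of size along the row: the smallest on the disc at the end by which the tin ring lies, then each next larger one, and the largest on the end disc by the match box. Leave the tin ring and the match box where they are.

Things in the scene. Friction and masses are not known exactly. Their poses are not given: they have to be found in the camera images.
- weight_23: loose brass kitchen-scale weight, a round upright body with a narrow neck and a flat knob on top; smallest of the four: body 23 mm across and about 20 mm high including its shoulder, knob 14 mm across from 20 to 29 mm above the underside, overall height 29 mm. Pinch it by the knob. Origin at the centre of its underside, z up; its yaw does not matter
- weight_29: loose brass kitchen-scale weight, a round upright body with a narrow neck and a flat knob on top; second smallest of the four: body 29 mm across and about 25 mm high including its shoulder, knob 18 mm across from 25 to 36 mm above the underside, overall height 36 mm. Pinch it by the knob. Origin at the centre of its underside, z up; its yaw does not matter
- weight_35: loose brass kitchen-scale weight, a round upright body with a narrow neck and a flat knob on top; second largest of the four: body 35 mm across and about 30 mm high including its shoulder, knob 20 mm across from 30 to 44 mm above the underside, overall height 44 mm. Pinch it by the knob. Origin at the centre of its underside, z up; its yaw does not matter
- weight_42: loose brass kitchen-scale weight, a round upright body with a narrow neck and a flat knob on top; largest of the four: body 42 mm across and about 37 mm high including its shoulder, knob 24 mm across from 41 to 53 mm above the underside, overall height 53 mm. Pinch it by the knob. Origin at the centre of its underside, z up; its yaw does not matter
- disc_1: fixed pale wooden disc, 44 mm across, 3 mm thick, the one at the end of the row nearest the robot; four equal ones 52 mm apart in a straight row on a fixed dark board 214 x 56 x 12 mm with a 3 mm lip along its left edge. Origin: centre of the disc's underside, 12 mm above the worktop (a weight's underside rests 3 mm above it); x along the row, from disc_1 to disc_4; y to the left
- disc_2: fixed pale wooden disc like disc_1 in size, origin and axes, second from the robot. Keep off the fixed brown jug to the right of the work: an upright cylinder of radius 145 mm about x = 0.725, y = -0.25, 0.5 m tall, with an ear at x = 0.68, y = -0.085, 0.38 to 0.5 m up. Coming from the far right, pass on the robot's side of it
- disc_3: fixed pale wooden disc like disc_1 in size, origin and axes, third from the robot. Keep off the fixed hand pump to the left of the work: a column about x = 0.574, y = 0.194 with a bowl of radius 65 mm, 0.31 to 0.43 m up, and a lever that slants from there to x = 0.34, y = 0.14 near the worktop; its base plate is only 16 mm high
- disc_4: fixed pale wooden disc like disc_1 in size, origin and axes, the one at the end of the row farthest from the robot. A wall shelf hangs 0.62 m over the worktop beyond about x = 0.65, so the wrist and forearm should not go high there
- tin_ring: open round ring of grey tin (a biscuit cutter), 54 mm across, 25 mm high, loose on the worktop near one of the two ends of the row, either just left of its near end or just beyond its far end; which end changes, and it marks where the smallest weight goes. Origin at the centre of its underside. Not to be moved
- match_box: small match box lying flat, 36 x 54 x 16 mm, loose on the worktop near the other end of the row. Origin at the centre of its underside. Not to be moved
There are look-alikes about, which are no part of the job. What is shaped like the weight_35 but pink or purple is not meant.

How it is judged:
By the outcome, as a careful person would: the job done as asked, in the order asked, and still so for the second after the job is handed in, with the robot touching nothing.
It also fails if it takes over 83 s, if anything falls off the work surface, if the arm or the gripper's body presses on something with over 40 N, if the wrist force passes 120 N, or if a joint passes its speed limit or range.

## Working session

There is one attempt and no reset: what is moved stays moved. The work goes in short steps, Python scripts to look and compute and a tool call to move; the robot and the scene stay as the last step left them, time stands still between calls to the robot, and variables do not carry over. Pictures are saved under pics/ and viewed, at most 14 in all, crops included, and the job is handed in when it is done.

Besides the shell and the picture viewer there is one more tool, called after ">>>" as name(argument=value, ...) on one line, values as JSON. move_arm: Moves the arm, as the interface text tells. Its arguments: {"type":"object","properties":{"plan":{"type":"array"},"squeeze":{"type":"number"}},"required":["plan"]}

```bash
mkdir -p pics; ls
cat > h.py <<'E'
import numpy as np, cv2, math
from rig import env
def f(p): return p["color"].shape[0]/2/math.tan(math.radians(p["fov_y"]/2))
def ray(p,px,z):
    R=np.array(p["R"]);t=np.array(p["t"]);d=R.T@np.array([(px[0]-p["cx"])/f(p),(px[1]-p["cy"])/f(p),1]);c=-R.T@t
    return c+d*(z-c[2])/d[2]
def proj(p,X):
    c=np.array(p["R"])@np.array(X)+np.array(p["t"]);return c[:2]/c[2]*f(p)+[p["cx"],p["cy"]]
def save(p,n,crop=None,s=1):
    im=p["color"][:,:,::-1]
    if crop: im=im[crop[1]:crop[3],crop[0]:crop[2]]
    cv2.imwrite("pics/"+n,cv2.resize(im,None,fx=s,fy=s,interpolation=cv2.INTER_CUBIC))
E
python3 - <<'E'
from h import *
for n in("top","scene"):
    p=env.get_image(n);save(p,n+".png");print(n,f(p),-np.array(p["R"]).T@p["t"],np.array(p["R"]).round(2).tolist())
    for k in["weight_23","weight_29","weight_35","weight_42","disc_1","disc_2","disc_3","disc_4","tin_ring","match_box"]:
        z=.012 if"disc" in k else 0
        print(k,[(r["pixel"],round(r["conf"],2),ray(p,r["pixel"],z).round(3)[:2].tolist()) for r in env.tip_of(k,p)[:4]])
o=env.observe();print(o["time_s"],o["position"],np.array(o["tool_rot"]).round(3).tolist(),o["grip_width"])
E
```

```text
pics
top 464.7356357896185 [0.34476667 0.08068319 1.12312123] [[-0.01, -1.0, -0.01], [-0.98, 0.01, -0.2], [0.2, 0.01, -0.98]]
weight_23 [([381.1, 178.0], 0.75, [0.604, -0.034]), ([266.6, 262.3], 0.57, [0.4, 0.246]), ([384.4, 201.6], 0.49, [0.545, -0.04]), ([238.2, 269.4], 0.49, [0.384, 0.314])]
weight_29 [([381.1, 178.0], 0.75, [0.604, -0.034]), ([266.6, 262.3], 0.57, [0.4, 0.246]), ([384.4, 201.6], 0.49, [0.545, -0.04]), ([238.2, 269.4], 0.49, [0.384, 0.314])]
weight_35 [([381.1, 178.0], 0.75, [0.604, -0.034]), ([266.6, 262.3], 0.57, [0.4, 0.246]), ([384.4, 201.6], 0.49, [0.545, -0.04]), ([238.2, 269.4], 0.49, [0.384, 0.314])]
weight_42 [([381.1, 178.0], 0.75, [0.604, -0.034]), ([266.6, 262.3], 0.57, [0.4, 0.246]), ([384.4, 201.6], 0.49, [0.545, -0.04]), ([238.2, 269.4], 0.49, [0.384, 0.314])]
disc_1 [([352.5, 167.8], 0.71, [0.628, 0.037]), ([360.4, 214.8], 0.67, [0.511, 0.02]), ([353.1, 225.4], 0.63, [0.485, 0.038]), ([352.5, 188.7], 0.62, [0.575, 0.038])]
disc_2 [([352.5, 167.8], 0.71, [0.628, 0.037]), ([360.4, 214.8], 0.67, [0.511, 0.02]), ([353.1, 225.4], 0.63, [0.485, 0.038]), 
[... 1481 characters left out ...]
7, [0.529, 0.022]), ([312.6, 177.7], 0.58, [0.626, 0.036]), ([327.3, 188.0], 0.57, [0.572, 0.042]), ([361.4, 206.0], 0.45, [0.474, 0.039])]
disc_3 [([347.0, 192.0], 0.7, [0.529, 0.022]), ([312.6, 177.7], 0.58, [0.626, 0.036]), ([327.3, 188.0], 0.57, [0.572, 0.042]), ([361.4, 206.0], 0.45, [0.474, 0.039])]
disc_4 [([347.0, 192.0], 0.7, [0.529, 0.022]), ([312.6, 177.7], 0.58, [0.626, 0.036]), ([327.3, 188.0], 0.57, [0.572, 0.042]), ([361.4, 206.0], 0.45, [0.474, 0.039])]
tin_ring [([382.2, 176.0], 0.66, [0.517, -0.102])]
match_box [([347.0, 225.5], 0.61, [0.464, 0.099])]
1.1 [ 0.23367529 -0.49786401  0.23131384] [[0.905, 0.425, 0.0], [0.425, -0.905, 0.0], [0.0, -0.0, -1.0]] 0.08555205881793647
```

View pics/top.png

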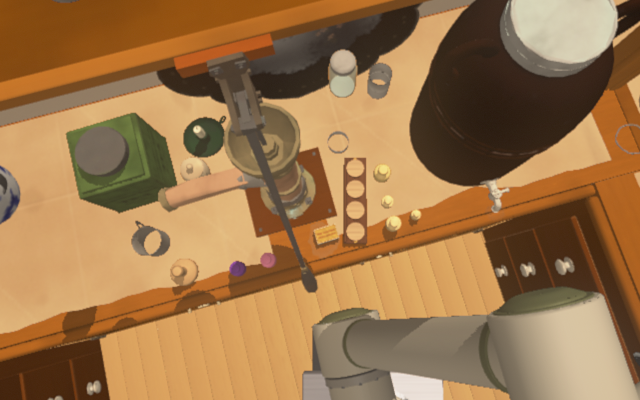

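View pics/scene.png

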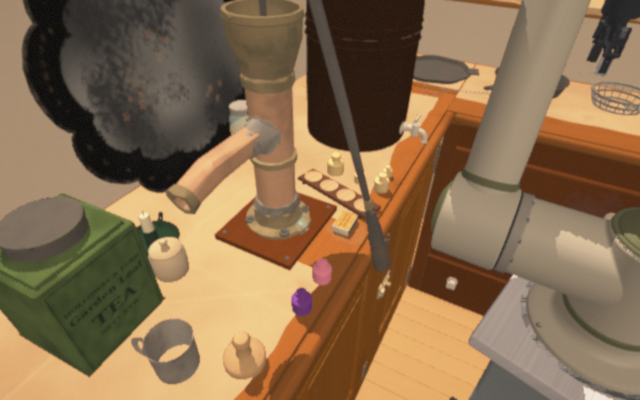

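Run:
```python
import cv2
a=cv2.imread("pics/top.png")[90:290,200:440];cv2.imwrite("pics/topc.png",cv2.resize(a,(720,600),interpolation=cv2.INTER_CUBIC))
a=cv2.imread("pics/scene.png")[140:320,250:490];cv2.imwrite("pics/scc.png",cv2.resize(a,(800,600),interpolation=cv2.INTER_CUBIC))
```

```text
(no output)
```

View pics/topc.png

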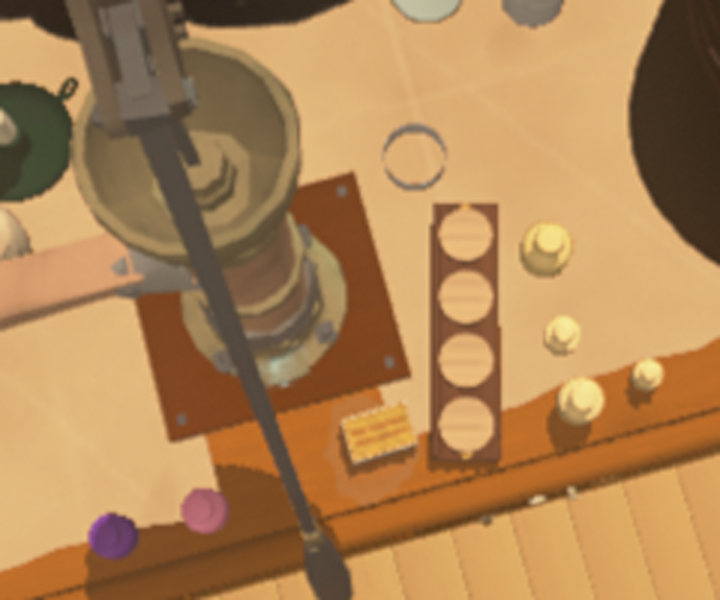

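View pics/scc.png

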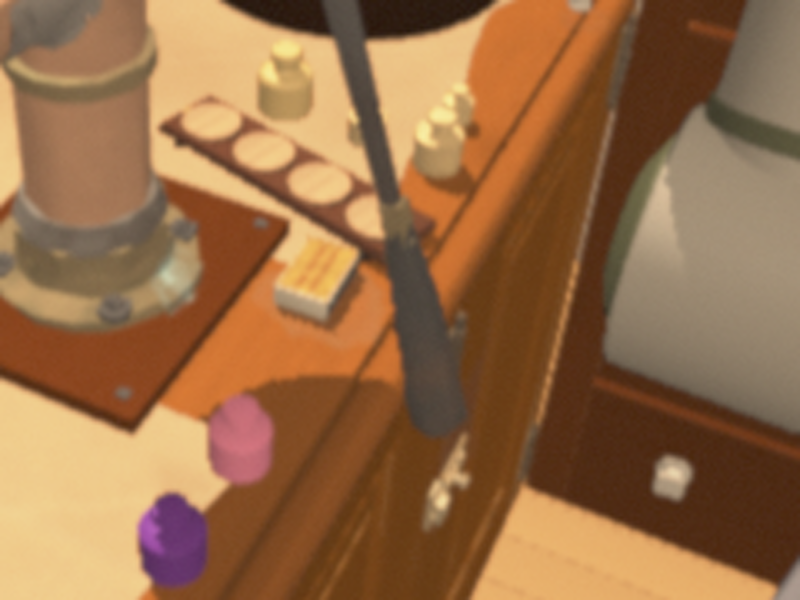

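The pictures show four brass weights right of the board: the largest at about (383,169) in top, a small one at (388,200), the second largest at (394,222) and another small one at (416,214). The tin ring is at (338,142), by the far end, and the match box at (325,233), by the near end. So the smallest weight goes on disc_4 and the largest on disc_1. I'll move the wrist camera over the weights.

>>> move_arm(plan=[[0,0,5,3.8,-3.05,0,1],[0,0,10,7.6,-6.1,0,1],[0,0,15,11.4,-9.15,0,1],[0,0,20,15.2,-12.2,0,1],[0,0,25.2,19.0,-15.2,0,1]])

```text
time_s: 1.6
position: [0.3415, -0.2778, 0.2315]
tool_rot: [[1.0, -0.005, 0.0], [-0.005, -1.0, -0.0], [0.0, 0.0, -1.0]]
ft_force: [1.9, -0.6, -0.3]
grip_width: 0.0851
gripper_force: 0.0
```

>>> move_arm(plan=[[0,0,0,2.2,-4.4,-0.4,0.3],[0,0,0,4.4,-8.8,-0.8,0.3],[0,0,0,6.6,-13.2,-1.2,0.3],[0,0,0,8.8,-17.6,-1.6,0.3],[0,0,0,10.8,-21.8,-2,0.3]])

```text
time_s: 2.1
position: [0.4499, -0.0596, 0.2517]
tool_rot: [[1.0, -0.001, 0.001], [-0.001, -1.0, -0.0], [0.001, 0.0, -1.0]]
ft_force: [0.3, -0.8, -0.1]
grip_width: 0.0551
gripper_force: 0.0
```

>>> move_arm(plan=[[0,0,0,0,0,0,0.3],[0,0,0,0,0,0,0.3]])

```text
time_s: 2.3
position: [0.4494, -0.0609, 0.2513]
tool_rot: [[1.0, 0.001, -0.0], [0.001, -1.0, -0.0], [-0.0, 0.0, -1.0]]
ft_force: [-0.2, -0.4, -0.5]
grip_width: 0.0556
gripper_force: 0.0
```

Run:
```python
from h import *
p=env.get_image("wrist");save(p,"w1.png");print(f(p),-np.array(p["R"]).T@p["t"],np.array(p["R"]).round(2).tolist())
for k in["weight_42","disc_1","tin_ring","match_box"]:
    z=.012 if"disc" in k else 0
    for r in env.tip_of(k,p)[:6]: print(k,np.round(r["pixel"]),round(r["conf"],2),ray(p,r["pixel"],z).round(3)[:2])
    for r in env.outline_of(k,p)[:6]: print("  ol",np.round(r["bbox"],1),round(r["conf"],2))
o=env.observe();print(o["time_s"],o["position"],o["grip_width"])
```

```text
310.1565125468223 [ 0.52242596 -0.06066743  0.39337968] [[0.0, -1.0, 0.0], [-0.96, -0.0, 0.29], [-0.29, -0.0, -0.96]]
weight_42 [306.  87.] 0.95 [ 0.543 -0.045]
weight_42 [ 90. 200.] 0.81 [0.402 0.242]
weight_42 [359. 114.] 0.71 [ 0.512 -0.11 ]
weight_42 [316. 134.] 0.71 [ 0.489 -0.058]
weight_42 [295.  20.] 0.61 [ 0.615 -0.034]
weight_42 [ 39. 210.] 0.57 [0.388 0.313]
  ol [361.4 114.5  19.1  18.5] 0.9
  ol [316.9 134.8  29.   29.4] 0.86
  ol [ 27.9 213.1  55.8  38.4] 0.79
  ol [306.   85.8  26.7  23.4] 0.74
  ol [293.6  21.2  41.9  39.3] 0.57
disc_1 [231.   2.] 0.86 [0.629 0.034]
disc_1 [237.  52.] 0.81 [0.579 0.031]
disc_1 [236. 103.] 0.72 [0.525 0.036]
disc_1 [316. 134.] 0.58 [ 0.49  -0.057]
  ol [242.2 147.6  36.3  34.5] 0.89
  ol [238.8  54.9  40.2  44.1] 0.7
  ol [231.3  13.6  42.8  27.2] 0.63
tin_ring [290.  21.] 0.44 [ 0.614 -0.029]
  ol [232.3  12.8  40.6  25.5] 0.22
match_box [190. 151.] 0.92 [0.467 0.102]
  ol [186.5 151.8  53.4  41.8] 0.89
2.75 [ 0.44916015 -0.06219696  0.25131543] 0.05555729127779754
```

View pics/w1.png

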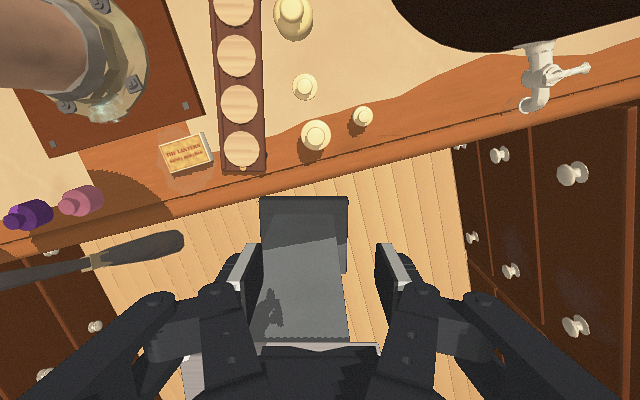

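The wrist view shows the far weight, 42, at (294,20), then 29 at (306,87), 35 at (316,135) and 23 at (361,114). The pixel widths agree with those sizes. The discs run up the column near x≈238. I'll shift forward for one precise measurement.

>>> move_arm(plan=[[0,0,0,4,-1.5,0,0.1],[0,0,0,8,-3,0,0.1],[0,0,0,8,-3,0,0.1],[0,0,0,8,-3,0,0.1]])

```text
time_s: 3.15
position: [0.5294, -0.0317, 0.2507]
tool_rot: [[1.0, -0.0, -0.001], [-0.0, -1.0, 0.0], [-0.001, -0.0, -1.0]]
ft_force: [0.3, -0.7, -0.7]
grip_width: 0.0472
gripper_force: 0.0
```

Run:
```python
from h import *
p=env.get_image("wrist");save(p,"w2.png");print(env.observe()["position"])
for k in["weight_42","disc_1"]:
    for r in env.tip_of(k,p)[:6]: print(k,np.round(r["pixel"]),round(r["conf"],2),ray(p,r["pixel"],.012 if "disc" in k else 0).round(4)[:2])
    for r in env.outline_of(k,p)[:6]: print("  ol",np.round(r["bbox"],1),round(r["conf"],2))
hsv=cv2.cvtColor(p["color"],cv2.COLOR_RGB2HSV)
# discs: pale blobs inside predicted zones, fitted by ellipse at z=.015
for x in(.474,.526,.578,.63):
    u=proj(p,[x,.036,.015]);print(u.round(),hsv[int(u[1]),int(u[0])],hsv[int(u[1]),int(u[0])+25])
save(p,"w2c.png",(180,0,440,200),3)
```

```text
[ 0.52891312 -0.03191738  0.25105291]
weight_42 [318.  97.] 0.76 [ 0.6122 -0.0314]
weight_42 [331. 153.] 0.71 [ 0.5445 -0.047 ]
weight_42 [124. 254.] 0.69 [0.4022 0.2399]
weight_42 [381. 181.] 0.64 [ 0.5075 -0.1126]
weight_42 [338. 194.] 0.63 [ 0.49   -0.0573]
weight_42 [ 73. 264.] 0.6 [0.3871 0.3149]
  ol [ 64.7 272.5  48.2  41.2] 0.98
  ol [340.5 197.6  28.3  33.8] 0.94
  ol [381.8 180.2  16.1  20.3] 0.84
  ol [115.8 259.2  43.2  30.4] 0.79
  ol [319.7  96.1  35.8  40.6] 0.67
  ol [329.9 153.8  21.3  23.7] 0.6
disc_1 [266. 127.] 0.94 [0.5776 0.0315]
disc_1 [263.  81.] 0.93 [0.6289 0.0321]
disc_1 [268. 213.] 0.83 [0.4676 0.0347]
disc_1 [266. 171.] 0.73 [0.5236 0.0335]
  ol [269.4 210.3  31.9  30.5] 0.83
  ol [265.4 125.3  35.7  40.3] 0.79
  ol [266.3 170.4  37.6  36.1] 0.58
  ol [262.   82.3  37.2  39.2] 0.56
[266. 209.] [ 19  91 240] [ 11 151 105]
[264. 170.] [ 18  94 239] [  9 130 120]
[262. 127.] [ 19  92 239] [  9 130 137]
[259.  80.] [ 19  92 240] [ 10 132 133]
```

View pics/w2c.png

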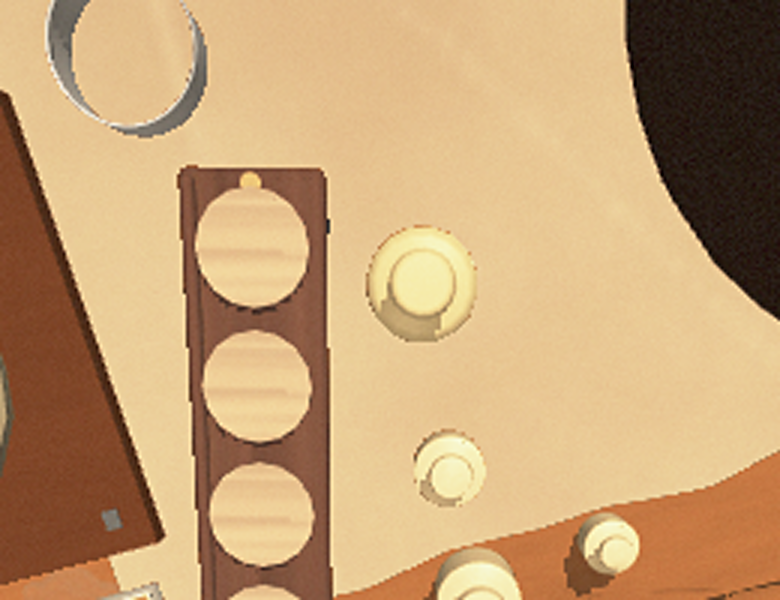

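Run:
```python
from h import *
p=env.get_image("wrist");hsv=cv2.cvtColor(p["color"],cv2.COLOR_RGB2HSV)
m=(hsv[:,:,2]>195).astype(np.uint8)
D=[]
for x in(.47,.524,.578,.629):
    u=proj(p,[x,.033,.015]);n,l,s,c=cv2.connectedComponentsWithStats(m);k=l[int(u[1]),int(u[0])]
    cs,_=cv2.findContours((l==k).astype(np.uint8),0,1);e=cv2.fitEllipse(cv2.convexHull(max(cs,key=cv2.contourArea)))
    D.append(ray(p,e[0],.015)[:2]);print(np.round(e[0],1),np.round(e[1],1),s[k][4],D[-1].round(4))
print(np.linalg.norm(np.diff(D,axis=0),axis=1))
for n,u,z in(("42",(320.7,94.3),.053),("29",(330.3,158.7),.036),("23",(384,183.3),.029),("35",(342.7,199),.044)): print(n,ray(p,u,z).round(4))
for n,z,X in(("42",.053,(.608,-.033)),("29",.036,(.543,-.045)),("23",.029,(.509,-.112)),("35",.044,(.488,-.057))):
    u=proj(p,[*X,z]);print(n,u.round(),hsv[int(u[1]),int(u[0])])
save(p,"w3c.png",(300,60,400,220),5) if 0 else save(p,"w3c.png",(290,75,410,215),4)
for i in("top","scene"): pass
```

```text
[267.8 211. ] [32.1 34.3] 842 [0.4713 0.0334]
[266.3 170.5] [33.2 34.9] 923 [0.5244 0.0328]
[264.7 127.8] [35.2 37.3] 1041 [0.5762 0.0321]
[262.8  79.9] [36.4 44.3] 1201 [0.6298 0.0316]
[0.05313201 0.05183766 0.05354642]
42 [ 0.6129 -0.0344  0.053 ]
29 [ 0.5426 -0.0457  0.036 ]
23 [ 0.5114 -0.1113  0.029 ]
35 [ 0.4962 -0.0605  0.044 ]
42 [319.  99.] [ 25  82 246]
29 [330. 158.] [ 26  67 247]
23 [384. 185.] [ 26  67 246]
35 [340. 206.] [ 26  66 247]
```

View pics/w3c.png

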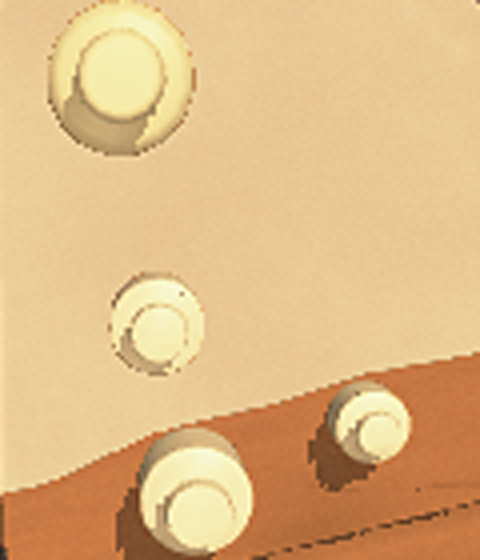

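>>> move_arm(plan=[[0,0,0,2.2,0.1,3.5,0.1],[0,0,0,4.4,0.1,7,0.1],[0,0,0,6.6,0.2,10.5,0.1],[0,0,0,8.5,0.2,14,0.1],[0,0,0,8.5,0.2,16,0.1]])

```text
time_s: 3.95
position: [0.6148, -0.0341, 0.0883]
tool_rot: [[1.0, -0.001, -0.002], [-0.001, -1.0, 0.001], [-0.002, -0.001, -1.0]]
ft_force: [0.2, -0.5, -0.1]
grip_width: 0.0469
gripper_force: 0.0
```

>>> move_arm(plan=[[0,0,0,0,0,0,0.1],[0,0,0,0,0,0,0.1]])

```text
time_s: 4.15
position: [0.6144, -0.0341, 0.0923]
tool_rot: [[1.0, -0.001, 0.001], [-0.001, -1.0, -0.0], [0.001, 0.0, -1.0]]
ft_force: [0.1, -0.7, 0.5]
grip_width: 0.047
gripper_force: 0.0
```

Run:
```python
from h import *
p=env.get_image("wrist");save(p,"w4.png");o=env.observe();print(o["position"],o["grip_width"])
print(proj(p,o["position"]),proj(p,np.array(o["position"])-[0,0,.053]))
for r in env.outline_of("weight_42",p)[:6]: print("  ol",np.round(r["bbox"],1),round(r["conf"],2),ray(p,r["bbox"][:2],.04))
```

```text
[ 0.61470391 -0.03412813  0.0930228 ] 0.047039723317410645
[318.74946958 256.00331905] [318.68442651 219.1110966 ]
  ol [333.4 290.8  37.9  47. ] 0.93 [ 0.55985411 -0.04468168  0.04      ]
  ol [347.1 333.1  37.1  30.4] 0.78 [ 0.52340077 -0.05546861  0.04      ]
  ol [317.6 210.9  59.9  60.7] 0.68 [ 0.62048626 -0.0334117   0.04      ]
```

View pics/w4.png

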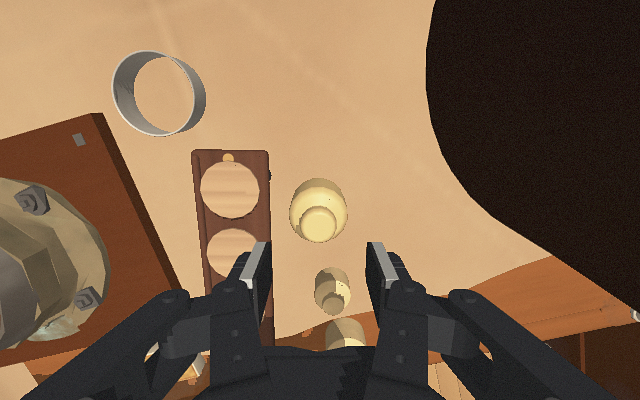

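Good: the knob at (318,224) lies midway between the pads. Descend and grip.

>>> move_arm(plan=[[0,0,0,0.1,0,2,0.1],[0,0,0,0.1,0,4,0.1],[0,0,0,0.1,0,5.1,0.1],[0,0,0,0.1,0,5.1,0.1],[0,0,0,0.1,0,5.1,-1]], squeeze=50)

```text
time_s: 4.75
position: [0.6158, -0.034, 0.0415]
tool_rot: [[1.0, -0.001, 0.002], [-0.001, -1.0, -0.0], [0.002, 0.0, -1.0]]
ft_force: [0.7, -0.4, 0.6]
grip_width: 0.0337
gripper_force: 0.0
```

>>> move_arm(plan=[[0,0,0,0,0,0,-1],[0,0,0,0,0,0,-1],[0,0,0,0,0,0,-1],[0,0,0,0,0,0,-1]], squeeze=50)

```text
time_s: 5.15
position: [0.616, -0.0338, 0.0418]
tool_rot: [[1.0, -0.001, 0.002], [-0.001, -1.0, -0.0], [0.002, 0.0, -1.0]]
ft_force: [-1.2, 0.8, 6.6]
grip_width: 0.0209
gripper_force: 48.8
```

>>> move_arm(plan=[[0,0,0,0,0,-1,-1],[0,0,0,0,0,-3,-1],[0,0,0,0,0,-5.5,-1],[0,0,0,0,0,-8,-1],[0,0,0,0,0,-8,-1]])

```text
time_s: 5.65
position: [0.6168, -0.0342, 0.1241]
tool_rot: [[1.0, -0.001, 0.006], [-0.001, -1.0, -0.002], [0.006, 0.002, -1.0]]
ft_force: [1.0, 0.2, -1.9]
grip_width: 0.0208
gripper_force: 49.4
```

Run:
```python
from h import *
p=env.get_image("wrist");save(p,"w5.png");o=env.observe();print(o["position"],o["grip_width"],o["ft_force"])
print(proj(p,np.array(o["position"])+[0,0,.012]))
```

```text
[ 0.61578384 -0.03400247  0.12171069] 0.020777718356184686 [-0.37323468  0.19180287 -3.64328937]
[318.26132366 266.99838146]
```

View pics/w5.png

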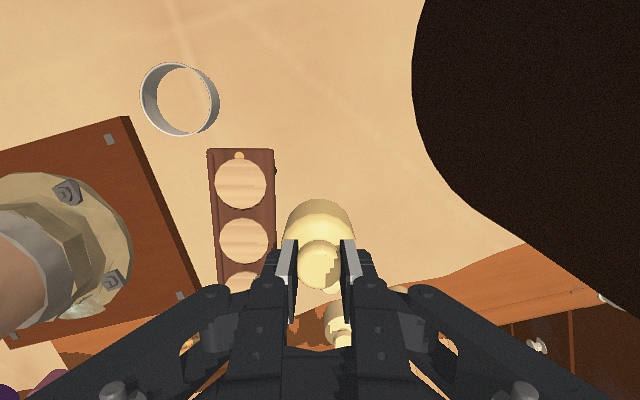

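Weight 42 is held upright, with its knob at (320,265). I'll recheck the discs from this view.

```bash
cat >> h.py <<'E'
def discs(p,idx):
    hsv=cv2.cvtColor(p["color"],cv2.COLOR_RGB2HSV)
    m=cv2.morphologyEx((hsv[:,:,2]>195).astype(np.uint8),cv2.MORPH_OPEN,cv2.getStructuringElement(2,(13,13)))
    n,l,s,c=cv2.connectedComponentsWithStats(m)
    for i in idx:
        u=proj(p,[.4723+.052*i,.033,.015]);k=l[int(u[1]),int(u[0])]
        cs,_=cv2.findContours((l==k).astype(np.uint8),0,1);e=cv2.fitEllipse(cv2.convexHull(max(cs,key=cv2.contourArea)))
        print(i+1,np.round(e[0],1),np.round(e[1],1),ray(p,e[0],.015)[:2].round(4))
E
python3 - <<'E'
from h import *
discs(env.get_image("wrist"),(2,3))
E
```

```text
3 [243.  240.1] [44.2 49.3] [0.5766 0.0319]
4 [239.5 182.2] [49.  52.8] [0.6284 0.0312]
```

>>> move_arm(plan=[[0,0,0,-3.6,-1.7,0,-1],[0,0,0,-7.2,-3.4,0,-1],[0,0,0,-10.8,-5.1,0,-1],[0,0,0,-14.3,-6.7,0,-1],[0,0,0,-14.3,-6.7,0,-1]])

```text
time_s: 6.25
position: [0.4672, 0.0353, 0.1189]
tool_rot: [[1.0, 0.001, -0.007], [0.001, -1.0, 0.001], [-0.007, -0.001, -1.0]]
ft_force: [0.3, -0.1, -1.6]
grip_width: 0.0207
gripper_force: 49.4
```

>>> move_arm(plan=[[0,0,0,0,0,2,-1],[0,0,0,0,0,4,-1],[0,0,0,0,0,5.5,-1],[0,0,0,0,0,6.2,-1],[0,0,0,0,0,6.2,-1]])

```text
time_s: 6.75
position: [0.4722, 0.0333, 0.0576]
tool_rot: [[1.0, -0.001, -0.002], [-0.001, -1.0, 0.0], [-0.002, -0.0, -1.0]]
ft_force: [-0.4, -0.0, -2.3]
grip_width: 0.0208
gripper_force: 49.4
```

Run:
```python
from h import *
o=env.observe();print(o["position"],o["grip_width"],o["ft_force"])
p=env.get_image("scene");save(p,"s2c.png",(320,140,440,230),5)
```

```text
[0.47220947 0.03327302 0.0575672 ] 0.020762527227156023 [-0.44354997 -0.01384212 -2.28406907]
```

View pics/s2c.png

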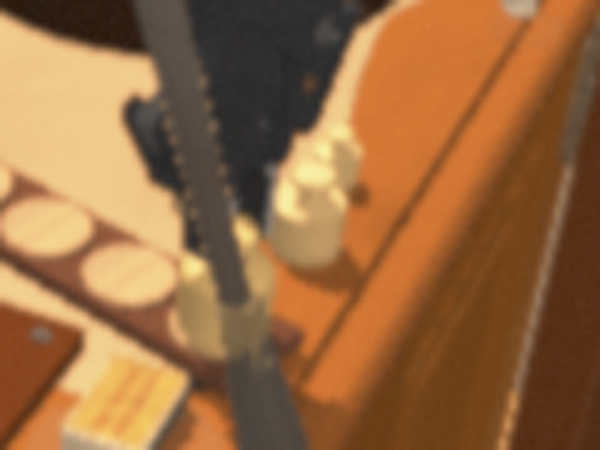

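>>> move_arm(plan=[[0,0,0,0,0,0.1,-1],[0,0,0,0,0,0.1,-1],[0,0,0,0,0,0.1,0.1],[0,0,0,0,0,0.1,0.1],[0,0,0,0,0,0.1,0.1]])

```text
time_s: 7.3
position: [0.4726, 0.0333, 0.0576]
tool_rot: [[1.0, -0.001, 0.001], [-0.001, -1.0, -0.0], [0.001, 0.0, -1.0]]
ft_force: [0.4, -0.2, 0.1]
grip_width: 0.0467
gripper_force: 0.0
```

>>> move_arm(plan=[[0,0,0,0,0,0,0.1],[0,0,0,0,0,-2,0.1],[0,0,0,0,0,-5,0.1],[0,0,0,0,0,-9,0.1],[0,0,0,0,0,-13,0.1]])

```text
time_s: 7.8
position: [0.472, 0.0334, 0.1888]
tool_rot: [[1.0, -0.001, -0.001], [-0.001, -1.0, 0.0], [-0.001, -0.0, -1.0]]
ft_force: [1.1, -0.1, 0.4]
grip_width: 0.0469
gripper_force: 0.0
```

Run:
```python
from h import *
o=env.observe();print(o["position"],o["grip_width"],o["ft_force"])
p=env.get_image("wrist");save(p,"w6.png");discs(p,(1,2))
for X in([.4722,.0333,.068],[.544,-.0445,.036],[.492,-.0575,.044],[.511,-.112,.029]):print(X,proj(p,X).round(1))
```

```text
[0.47202587 0.03336408 0.18877199] 0.04694132297598368 [ 1.13258144 -0.10285903  0.41094973]
2 [319.1 127.4] [43.3 44.2] [0.524  0.0329]
3 [319.7  70.4] [45.8 49. ] [0.5766 0.0324]
[0.4722, 0.0333, 0.068] [318.7 191.8]
[0.544, -0.0445, 0.036] [404.1 106.4]
[0.492, -0.0575, 0.044] [415.8 164.5]
[0.511, -0.112, 0.029] [469.5 142.1]
```

View pics/w6.png

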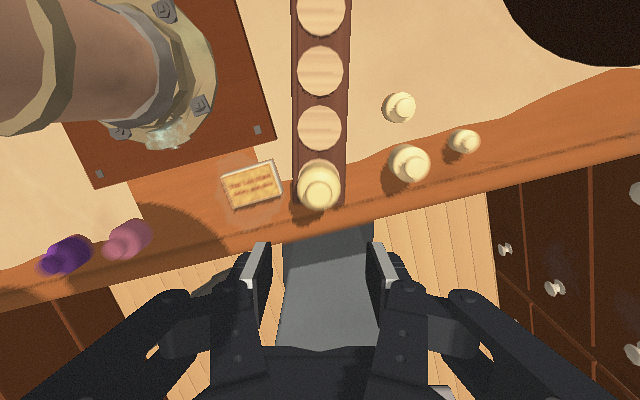

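Weight 42 stands on disc_1, knob at (319,192). For 35 and 23 the predicted knobs are about 4–5 px off in column, so I'll refine them by fitting the bright bodies.

Run:
```python
from h import *
p=env.get_image("wrist");save(p,"w7c.png",(370,80,490,190),6)
for u,z in(((404.5,106),.036),((410,165),.044),((465.5,142),.029)):print(ray(p,u,z).round(4))
```

```text
[ 0.5487 -0.0474  0.036 ]
[ 0.4945 -0.0547  0.044 ]
[ 0.5148 -0.112   0.029 ]
```

View pics/w7c.png

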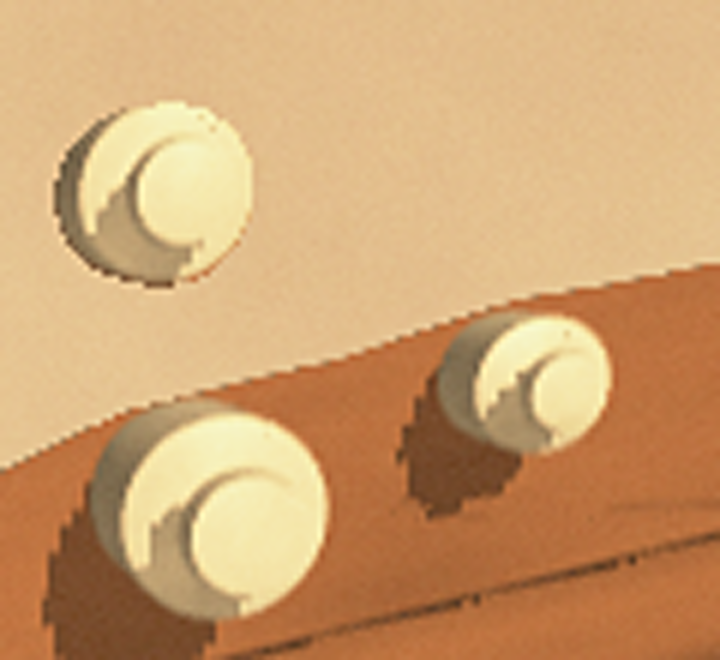

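Run:
```python
from h import *
p=env.get_image("wrist")
for u,z in(((402,111.2),.036),((413.2,170.4),.044),((464.9,144.7),.029)):print(ray(p,u,z).round(4))
discs(p,(1,2));o=env.observe();print(o["position"])
for X in([.4722,.0333,.068],[.544,-.0445,.036],[.492,-.0575,.044],[.511,-.112,.029]):print(X,proj(p,X).round(1))
```

```text
[ 0.5437 -0.0446  0.036 ]
[ 0.4896 -0.0572  0.044 ]
[ 0.5121 -0.1103  0.029 ]
2 [318.3 131.4] [41.8 42.9] [0.5239 0.033 ]
3 [319.   76.5] [44.1 47. ] [0.5757 0.0323]
[0.47325772 0.03320254 0.18933043]
[0.4722, 0.0333, 0.068] [318.1 194.7]
[0.544, -0.0445, 0.036] [401.9 110.9]
[0.492, -0.0575, 0.044] [413.7 167.9]
[0.511, -0.112, 0.029] [466.5 145.9]
```

>>> move_arm(plan=[[0,0,0,0.8,4.5,0,-0.1],[0,0,0,1.7,9.1,1,-0.1],[0,0,0,1.7,9.1,5,-0.1],[0,0,0,1.7,9.1,9,-0.1],[0,0,0,1.7,9.1,11.0,-0.1]])

```text
time_s: 8.45
position: [0.4871, -0.0574, 0.0733]
tool_rot: [[1.0, -0.002, -0.006], [-0.002, -1.0, 0.002], [-0.006, -0.002, -1.0]]
ft_force: [0.2, 0.1, 0.3]
grip_width: 0.0383
gripper_force: 0.0
```

>>> move_arm(plan=[[0,0,0,0,0,0,-0.1],[0,0,0,0,0,2,-0.1],[0,0,0,0,0,4,-0.1],[0,0,0,0,0,4.9,-0.1],[0,0,0,0,0,4.9,-0.1]])

```text
time_s: 8.95
position: [0.489, -0.0576, 0.028]
tool_rot: [[1.0, -0.001, -0.001], [-0.001, -1.0, 0.0], [-0.001, -0.0, -1.0]]
ft_force: [1.0, -0.0, 0.6]
grip_width: 0.0383
gripper_force: 0.0
```

Run:
```python
from h import *
p=env.get_image("wrist");save(p,"w8c.png",(220,160,420,310),4);o=env.observe();print(o["position"],o["grip_width"],o["ft_force"],proj(p,np.array(o["position"])*[1,1,0]+[0,0,.044])-[220,160])
```

```text
[ 0.48947581 -0.05771023  0.02871737] 0.03819140841735614 [0.2160918  0.8219577  0.51181442] [ 98.99104948 111.37646173]
```

View pics/w8c.png

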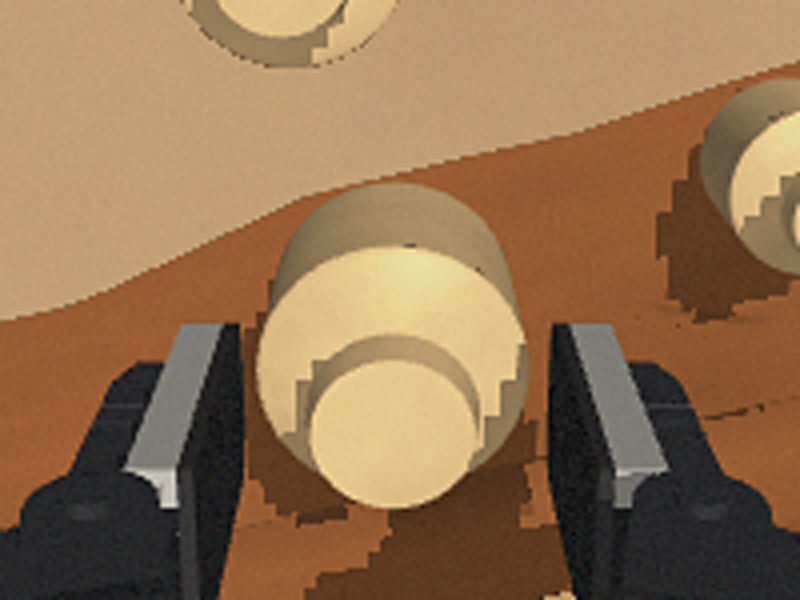

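The knob is midway between the pads. I need about 1 mm more in x and a touch higher, then grip and lift.

>>> move_arm(plan=[[0,0,0,0.1,0,-0.15,-0.1],[0,0,0,0.1,0,-0.15,-1],[0,0,0,0.1,0,-0.15,-1],[0,0,0,0.1,0,-0.15,-1],[0,0,0,0.1,0,-0.15,-1]])

```text
time_s: 9.5
position: [0.4909, -0.0578, 0.031]
tool_rot: [[1.0, -0.001, 0.002], [-0.001, -1.0, -0.001], [0.002, 0.001, -1.0]]
ft_force: [0.1, 0.8, 7.9]
grip_width: 0.0156
gripper_force: 48.6
```

>>> move_arm(plan=[[0,0,0,0,0,0,-1],[0,0,0,0,0,-1,-1],[0,0,0,0,0,-4,-1],[0,0,0,0,0,-7,-1],[0,0,0,0,0,-8,-1]])

```text
time_s: 10.0
position: [0.4912, -0.058, 0.1127]
tool_rot: [[1.0, -0.001, 0.004], [-0.001, -1.0, -0.002], [0.004, 0.002, -1.0]]
ft_force: [-0.7, 0.1, -2.8]
grip_width: 0.0156
gripper_force: 49.1
```

Run:
```python
from h import *
p=env.get_image("wrist");save(p,"w9c.png",(220,130,420,280),4);o=env.observe();print(o["position"],o["grip_width"],o["ft_force"],proj(p,np.array(o["position"])+[0,0,.014])-[220,130])
```

```text
[ 0.4912839  -0.05801447  0.11270084] 0.015441959806123463 [-0.00885374  0.40762271 -0.82814351] [ 98.75095405 139.7000334 ]
```

>>> move_arm(plan=[[0,0,0,1.1,-3,0,-1],[0,0,0,2.2,-6,0,-1],[0,0,0,3.3,-9.1,0,-1],[0,0,0,3.3,-9.1,0,-1],[0,0,0,3.3,-9.1,0,-1]])

```text
time_s: 10.55
position: [0.5228, 0.0337, 0.1087]
tool_rot: [[1.0, 0.0, -0.002], [0.0, -1.0, 0.0], [-0.002, -0.0, -1.0]]
ft_force: [0.8, -0.3, -3.2]
grip_width: 0.0156
gripper_force: 49.3
```

>>> move_arm(plan=[[0,0,0,0,0,2,-1],[0,0,0,0,0,4,-1],[0,0,0,0,0,5.5,-1],[0,0,0,0,0,6.3,-1],[0,0,0,0,0,6.3,-1]])

```text
time_s: 11.05
position: [0.523, 0.0325, 0.0466]
tool_rot: [[1.0, -0.002, -0.001], [-0.002, -1.0, 0.0], [-0.001, -0.0, -1.0]]
ft_force: [0.7, -0.6, -1.4]
grip_width: 0.0155
gripper_force: 49.3
```

Run:
```python
from h import *
o=env.observe();print(o["position"],o["grip_width"],o["ft_force"])
```

```text
[0.52304724 0.03252272 0.04658451] 0.015474384208015484 [ 0.73028484 -0.6481248  -1.41812316]
```

>>> move_arm(plan=[[0,0,0,0.05,0,0.05,-1],[0,0,0,0.05,0,0.1,-1],[0,0,0,0.05,0,0.1,-0.1],[0,0,0,0.05,0,0.1,-0.1],[0,0,0,0.05,0,0.1,-0.1]])

```text
time_s: 11.55
position: [0.524, 0.0332, 0.0459]
tool_rot: [[1.0, -0.001, 0.0], [-0.001, -1.0, -0.0], [0.0, 0.0, -1.0]]
ft_force: [0.1, -0.1, 0.9]
grip_width: 0.0385
gripper_force: 0.0
```

>>> move_arm(plan=[[0,0,0,0,0,0,-0.1],[0,0,0,0,0,-2,-0.1],[0,0,0,0,0,-5,-0.1],[0,0,0,0,0,-9,-0.1],[0,0,0,0,0,-14,-0.1]])

```text
time_s: 12.05
position: [0.5231, 0.0334, 0.1863]
tool_rot: [[1.0, -0.001, -0.003], [-0.001, -1.0, 0.0], [-0.003, -0.0, -1.0]]
ft_force: [0.6, -1.7, 0.2]
grip_width: 0.0385
gripper_force: 0.0
```

>>> move_arm(plan=[[0,0,0,0,0,0,-0.1],[0,0,0,0,0,0,-0.1]])

```text
time_s: 12.25
position: [0.5241, 0.0333, 0.1866]
tool_rot: [[1.0, -0.001, 0.002], [-0.001, -1.0, -0.0], [0.002, 0.0, -1.0]]
ft_force: [-0.1, 0.3, 0.4]
grip_width: 0.0384
gripper_force: 0.0
```

```bash
cat >> h.py <<'E'
def knobs(p,W):
    # refine knob-top centres: brightest-yellow blob near prediction is unreliable, so use whole-body mask: origin from network
    out=env.tip_of("weight_35",p)
    for n,(x,y,z0,h) in W.items():
        u=proj(p,[x,y,z0]);b=[r for r in out if np.hypot(*(np.array(r["pixel"])-u))<20]
        if b: r=min(b,key=lambda r:np.hypot(*(np.array(r["pixel"])-u)));print(n,"tip",ray(p,r["pixel"],z0)[:2].round(4),round(r["conf"],2),end=" ")
        # body silhouette model: hull of projected bottom and shoulder circles vs mask bbox
        for m in env.outline_of("weight_35",p):
            c=np.array(m["bbox"][:2])
            if np.hypot(*(c-proj(p,[x,y,z0+h/2])))<20:
                a=np.linspace(0,6.283,60);R=int(n[:2])/2000
                P=lambda X,Y:np.array([proj(p,[X+r*np.cos(t),Y+r*np.sin(t),z]) for r,z in((R,z0),(R,z0+.65*h),(KN[n[:2]],z0+h)) for t in a])
                def bb(q): q=P(*q);lo,hi=q.min(0),q.max(0);return (lo+hi)/2
                from scipy.optimize import fsolve
                print("fit",fsolve(lambda q:bb(q)-c,[x,y]).round(4),round(m["conf"],2),end=" ");break
        print()
KN={"23":.007,"29":.009,"35":.010,"42":.012}
E
python3 - <<'E'
from h import *
p=env.get_image("wrist");o=env.observe();print(o["position"],o["grip_width"],o["ft_force"])
knobs(p,{"42":(.472,.0333,.015,.053),"35":(.5235,.0327,.015,.044),"29":(.544,-.0445,0,.036),"23":(.5117,-.111,0,.029)})
discs(p,(2,3))
E
```

```text
[0.5235348  0.03333175 0.18535048] 0.03839856081278758 [-0.16235621 -0.66103735 -0.05826952]
42 tip [0.4698 0.0369] 0.86 fit [0.4697 0.0328] 0.58 
35 tip [0.5213 0.0308] 0.64 fit [0.5226 0.0323] 0.96 
29 tip [ 0.5434 -0.0463] 0.59 fit [ 0.5428 -0.0449] 0.8 
23 tip [ 0.5117 -0.1158] 0.77 fit [ 0.5108 -0.1114] 0.71 
3 [319.5 128. ] [42.9 43.7] [0.576  0.0323]
4 [320.3  71.7] [45.  48.6] [0.6278 0.0316]
```

>>> move_arm(plan=[[0,0,0,1,4,0,-0.2],[0,0,0,2,7.8,1,-0.2],[0,0,0,2,7.8,5,-0.2],[0,0,0,2,7.8,9,-0.2],[0,0,0,2,7.8,12,-0.2]])

```text
time_s: 13.05
position: [0.5429, -0.0449, 0.0631]
tool_rot: [[1.0, -0.002, -0.003], [-0.002, -1.0, 0.001], [-0.003, -0.001, -1.0]]
ft_force: [0.8, 0.2, -1.2]
grip_width: 0.0343
gripper_force: 0.0
```

>>> move_arm(plan=[[0,0,0,0,0,0,-0.2],[0,0,0,0,0,2,-0.2],[0,0,0,0,0,3.5,-0.2],[0,0,0,0,0,4.0,-0.2],[0,0,0,0,0,4.0,-0.2]])

```text
time_s: 13.55
position: [0.5442, -0.0448, 0.0264]
tool_rot: [[1.0, -0.001, 0.0], [-0.001, -1.0, -0.0], [0.0, 0.0, -1.0]]
ft_force: [0.1, 0.1, 0.5]
grip_width: 0.0346
gripper_force: 0.0
```

Run:
```python
from h import *
p=env.get_image("wrist");o=env.observe();print(o["position"],o["grip_width"],o["ft_force"])
knobs(p,{"29":(.544,-.0445,0,.036)})
```

```text
[ 0.54438979 -0.04487804  0.02684669] 0.03385198350763931 [ 0.5126248  -0.00754639  0.23836571]
29 tip [ 0.5436 -0.0452] 0.65 fit [ 0.5436 -0.0459] 0.57
```

Aligned. Grip and lift.

>>> move_arm(plan=[[0,0,0,0,0,0.05,-0.2],[0,0,0,0,0,0.05,-1],[0,0,0,0,0,0.05,-1],[0,0,0,0,0,0.05,-1],[0,0,0,0,0,0.05,-1]])

```text
time_s: 14.2
position: [0.544, -0.0448, 0.0259]
tool_rot: [[1.0, -0.001, 0.001], [-0.001, -1.0, -0.0], [0.001, 0.0, -1.0]]
ft_force: [-1.3, 0.8, 5.5]
grip_width: 0.0128
gripper_force: 48.7
```

>>> move_arm(plan=[[0,0,0,0,0,0,-1],[0,0,0,0,0,-1,-1],[0,0,0,0,0,-4,-1],[0,0,0,0,0,-7,-1],[0,0,0,0,0,-8,-1]])

```text
time_s: 14.7
position: [0.5448, -0.045, 0.1083]
tool_rot: [[1.0, -0.001, 0.004], [-0.001, -1.0, -0.001], [0.004, 0.001, -1.0]]
ft_force: [0.4, -0.6, -1.4]
grip_width: 0.0131
gripper_force: 49.0
```

Run:
```python
from h import *
p=env.get_image("wrist");o=env.observe();print(o["position"],o["grip_width"],o["ft_force"])
x=o["position"];knobs(p,{"29":(x[0],x[1],x[2]-.026,.036)})
```

```text
[ 0.54487032 -0.04501837  0.10836614] 0.012571784136929566 [0.5755443  0.45407878 0.90084093]
29 tip [ 0.5445 -0.045 ] 0.97 fit [ 0.5451 -0.0449] 0.78
```

>>> move_arm(plan=[[0,0,0,1.2,-3,0,-1],[0,0,0,2.2,-5.5,0,-1],[0,0,0,3.2,-7.7,0,-1],[0,0,0,3.2,-7.7,0,-1],[0,0,0,3.2,-7.7,0,-1]])

```text
time_s: 15.35
position: [0.5752, 0.0324, 0.1037]
tool_rot: [[1.0, -0.0, -0.003], [-0.0, -1.0, 0.0], [-0.003, -0.0, -1.0]]
ft_force: [0.4, -0.7, -1.8]
grip_width: 0.0135
gripper_force: 49.0
```

>>> move_arm(plan=[[0,0,0,0,0,2,-1],[0,0,0,0,0,4,-1],[0,0,0,0,0,5.5,-1],[0,0,0,0,0,6.2,-1],[0,0,0,0,0,6.2,-1]])

```text
time_s: 15.85
position: [0.5753, 0.0315, 0.0424]
tool_rot: [[1.0, -0.002, -0.002], [-0.002, -1.0, 0.0], [-0.002, -0.0, -1.0]]
ft_force: [0.7, -1.1, -1.0]
grip_width: 0.0133
gripper_force: 49.2
```

>>> move_arm(plan=[[0,0,0,0,0,0,-1]])

```text
time_s: 15.95
position: [0.576, 0.0318, 0.0437]
tool_rot: [[1.0, -0.001, 0.0], [-0.001, -1.0, -0.0], [0.0, 0.0, -1.0]]
ft_force: [0.4, -1.0, -1.3]
grip_width: 0.013
gripper_force: 49.2
```

>>> move_arm(plan=[[0,0,0,0,0,0.15,-1],[0,0,0,0,0,0.25,-1],[0,0,0,0,0,0.25,-1],[0,0,0,0,0,0.25,-0.2],[0,0,0,0,0,0.25,-0.2]])

```text
time_s: 16.45
position: [0.5761, 0.0322, 0.0411]
tool_rot: [[1.0, -0.001, 0.001], [-0.001, -1.0, -0.0], [0.001, 0.0, -1.0]]
ft_force: [0.8, -0.6, -0.4]
grip_width: 0.0341
gripper_force: 0.0
```

>>> move_arm(plan=[[0,0,0,0,0,0,-0.2],[0,0,0,0,0,0,-0.2],[0,0,0,0,0,-3,-0.2],[0,0,0,0,0,-7,-0.2],[0,0,0,0,0,-11,-0.2]])

```text
time_s: 16.95
position: [0.5756, 0.0322, 0.152]
tool_rot: [[1.0, -0.001, -0.001], [-0.001, -1.0, 0.0], [-0.001, -0.0, -1.0]]
ft_force: [-0.6, 0.5, -0.0]
grip_width: 0.0344
gripper_force: 0.0
```

>>> move_arm(plan=[[0,0,0,-4,0,0,-0.2],[0,0,0,-4,0,0,-0.2],[0,0,0,-4,0,0,-0.2]])

```text
time_s: 17.25
position: [0.5355, 0.0323, 0.1511]
tool_rot: [[1.0, -0.001, 0.0], [-0.001, -1.0, -0.0], [0.0, 0.0, -1.0]]
ft_force: [0.5, -0.1, 0.4]
grip_width: 0.0341
gripper_force: 0.0
```

Run:
```python
from h import *
p=env.get_image("wrist");o=env.observe();print(o["position"],o["grip_width"],o["ft_force"])
knobs(p,{"42":(.472,.0333,.015,.053),"35":(.5235,.0327,.015,.044),"29":(.576,.032,.015,.036),"23":(.5117,-.111,0,.029)})
discs(p,(3,))
```

```text
[0.53619705 0.03218575 0.15090017] 0.03415802430487157 [-0.16242611 -0.93219617  0.40752981]
42 tip [0.4677 0.0361] 0.71 
35 tip [0.5221 0.0314] 0.73 fit [0.5225 0.0325] 0.76 
29 tip [0.5758 0.0298] 0.89 fit [0.5734 0.0302] 0.64 
23 tip [ 0.5111 -0.1133] 0.68 fit [ 0.513  -0.1096] 0.87 
4 [319.5  80.5] [50.5 53.7] [0.6285 0.0316]
```

>>> move_arm(plan=[[0,0,0,-0.8,4.7,0,-0.3],[0,0,0,-1.6,9.4,0,-0.3],[0,0,0,-2.4,14.3,0.5,-0.3],[0,0,0,-2.4,14.3,5,-0.3],[0,0,0,-2.4,14.3,9,-0.3]])

```text
time_s: 18.05
position: [0.512, -0.1125, 0.0598]
tool_rot: [[1.0, -0.004, 0.002], [-0.004, -1.0, -0.001], [0.002, 0.001, -1.0]]
ft_force: [0.2, 0.5, 0.1]
grip_width: 0.0301
gripper_force: 0.0
```

>>> move_arm(plan=[[0,0,0,0,0,0,-0.3],[0,0,0,0,0,2,-0.3],[0,0,0,0,0,3.3,-0.3],[0,0,0,0,0,3.3,-0.3],[0,0,0,0,0,3.3,-0.3]])

```text
time_s: 18.55
position: [0.5126, -0.1108, 0.0293]
tool_rot: [[1.0, -0.0, 0.002], [-0.0, -1.0, -0.001], [0.002, 0.001, -1.0]]
ft_force: [0.5, -0.4, 0.0]
grip_width: 0.0299
gripper_force: 0.0
```

Run:
```python
from h import *
p=env.get_image("wrist");o=env.observe();print(o["position"],o["grip_width"],o["ft_force"])
knobs(p,{"23":(.5117,-.111,0,.029)})
```

```text
[ 0.51266281 -0.11087574  0.02935062] 0.029878279735626876 [ 0.22869239 -0.132599   -0.37750068]
23 tip [ 0.51   -0.1136] 0.8 fit [ 0.512  -0.1125] 0.88
```

>>> move_arm(plan=[[0,0,0,-0.05,0.05,0.9,-0.3],[0,0,0,-0.05,0.05,0.9,-0.3],[0,0,0,-0.05,0.05,0.9,-1],[0,0,0,-0.05,0.05,0.9,-1],[0,0,0,-0.05,0.05,0.9,-1]])

```text
time_s: 19.2
position: [0.5114, -0.1114, 0.019]
tool_rot: [[1.0, -0.001, 0.0], [-0.001, -1.0, -0.0], [0.0, 0.0, -1.0]]
ft_force: [-0.6, -1.1, 2.0]
grip_width: 0.0088
gripper_force: 49.4
```

>>> move_arm(plan=[[0,0,0,0,0,0,-1],[0,0,0,0,0,-1,-1],[0,0,0,0,0,-4,-1],[0,0,0,0,0,-8,-1],[0,0,0,0,0,-10,-1]])

```text
time_s: 19.7
position: [0.5119, -0.1113, 0.1222]
tool_rot: [[1.0, -0.001, 0.003], [-0.001, -1.0, -0.001], [0.003, 0.001, -1.0]]
ft_force: [0.6, 0.0, -0.4]
grip_width: 0.009
gripper_force: 49.4
```

Run:
```python
from h import *
p=env.get_image("wrist");o=env.observe();print(o["position"],o["grip_width"],o["ft_force"])
x=o["position"];knobs(p,{"23":(x[0],x[1],x[2]-.0205,.029)})
```

```text
[ 0.51282493 -0.11170905  0.12435717] 0.009301246895424128 [ 1.08263549 -0.03417069  3.83508947]
23 tip [ 0.5112 -0.1124] 0.6 fit [ 0.5135 -0.1115] 0.95
```

>>> move_arm(plan=[[0,0,0,2.6,-3.2,0,-1],[0,0,0,5.2,-6.4,0,-1],[0,0,0,7.8,-9.6,0,-1],[0,0,0,10,-12.4,0,-1],[0,0,0,11.6,-14.3,0,-1]])

```text
time_s: 20.35
position: [0.6276, 0.0339, 0.1169]
tool_rot: [[1.0, 0.0, -0.003], [0.0, -1.0, 0.001], [-0.003, -0.001, -1.0]]
ft_force: [-0.2, -0.5, -0.6]
grip_width: 0.0088
gripper_force: 49.4
```

>>> move_arm(plan=[[0,0,0,0,0,0,-1],[0,0,0,0,0,3,-1],[0,0,0,0,0,5.5,-1],[0,0,0,0,0,7.5,-1],[0,0,0,0,0,7.5,-1]])

```text
time_s: 20.85
position: [0.6248, 0.0312, 0.0401]
tool_rot: [[1.0, -0.002, -0.008], [-0.002, -1.0, 0.001], [-0.008, -0.001, -1.0]]
ft_force: [-0.2, -0.0, -0.7]
grip_width: 0.0089
gripper_force: 49.5
```

>>> move_arm(plan=[[0,0,0,0,0,0,-1],[0,0,0,0,0,0,-1]])

```text
time_s: 21.05
position: [0.6278, 0.0313, 0.0449]
tool_rot: [[1.0, -0.001, 0.002], [-0.001, -1.0, -0.0], [0.002, 0.0, -1.0]]
ft_force: [0.1, 0.0, -0.5]
grip_width: 0.0087
gripper_force: 49.5
```

>>> move_arm(plan=[[0,0,0,0,0,0.6,-1],[0,0,0,0,0,0.9,-1],[0,0,0,0,0,0.9,-1],[0,0,0,0,0,0.9,-1]])

```text
time_s: 21.45
position: [0.6274, 0.0317, 0.0349]
tool_rot: [[1.0, -0.001, 0.0], [-0.001, -1.0, 0.0], [0.0, -0.0, -1.0]]
ft_force: [-0.1, -1.0, -0.1]
grip_width: 0.0094
gripper_force: 49.5
```

Run:
```python
from h import *
o=env.observe();print(o["position"],o["grip_width"],o["ft_force"])
```

```text
[0.62741105 0.03168158 0.03488211] 0.009404475485209137 [-0.09557978 -0.98043446 -0.11755724]
```

>>> move_arm(plan=[[0,0,0,0.05,0,0.05,-1],[0,0,0,0.05,0,0.05,-1],[0,0,0,0.05,0,0.05,-0.3],[0,0,0,0.05,0,0.05,-0.3],[0,0,0,0.05,0,0.05,-0.3]])

```text
time_s: 21.95
position: [0.628, 0.0317, 0.0344]
tool_rot: [[1.0, -0.001, 0.0], [-0.001, -1.0, -0.0], [0.0, 0.0, -1.0]]
ft_force: [0.6, -0.1, -1.0]
grip_width: 0.0295
gripper_force: 0.0
```

>>> move_arm(plan=[[0,0,0,0,0,-0.5,-0.3],[0,0,0,0,0,-2,-0.3],[0,0,0,0,0,-6,-0.3],[0,0,0,0,0,-10,-0.3],[0,0,0,0,0,-15,-0.3]])

```text
time_s: 22.45
position: [0.6271, 0.0317, 0.1852]
tool_rot: [[1.0, -0.001, -0.002], [-0.001, -1.0, 0.0], [-0.002, -0.0, -1.0]]
ft_force: [0.9, 0.1, 0.7]
grip_width: 0.0301
gripper_force: 0.0
```

>>> move_arm(plan=[[0,0,0,-4,1,-1,-0.3],[0,0,0,-8,2,-2,-0.3],[0,0,0,-11,3,-3,-0.3],[0,0,0,-11,3,-3,-0.3],[0,0,0,-11,3,-3,-0.3]])

```text
time_s: 22.95
position: [0.518, 0.0016, 0.2151]
tool_rot: [[1.0, -0.002, 0.002], [-0.002, -1.0, -0.0], [0.002, 0.0, -1.0]]
ft_force: [0.3, -0.7, 0.4]
grip_width: 0.0294
gripper_force: 0.0
```

Run:
```python
from h import *
p=env.get_image("wrist");o=env.observe();print(o["position"],o["ft_force"]);save(p,"fin.png",(200,30,380,240),2.85)
knobs(p,{"42":(.472,.0333,.015,.053),"35":(.5235,.0327,.015,.044),"29":(.576,.032,.015,.036),"23":(.628,.0316,.015,.029)})
```

```text
[0.518386   0.00174121 0.21456496] [ 0.46642632 -0.66102674 -0.3405497 ]
42 tip [0.4672 0.036 ] 0.59 fit [0.4705 0.0334] 0.79 
35 tip [0.5192 0.032 ] 0.86 
29 tip [0.5769 0.0315] 0.61 fit [0.5757 0.0313] 0.95 
23 tip [0.626  0.0298] 0.55 fit [0.6263 0.0307] 0.75
```

View pics/fin.png

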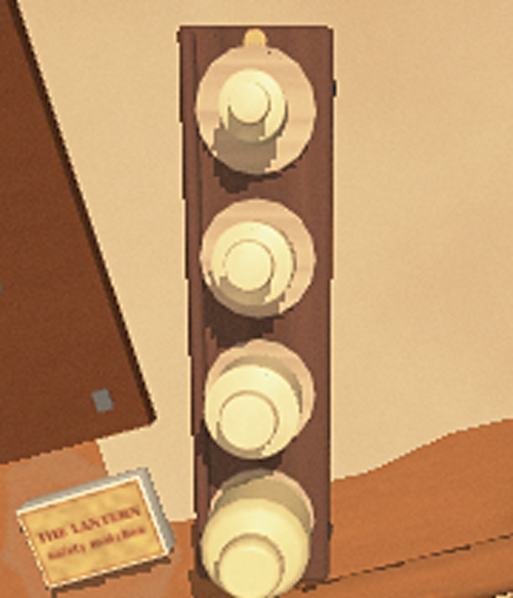

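The final view shows the four weights upright and centred on their discs, from 23 at the top (250,100), at the ring's end, down to 42 at (250,565), by the match box.

```bash
python3 -c "
from rig import env
print(env.close_job())"
```

```text
the job is handed in; nothing more can be done
None
```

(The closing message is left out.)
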